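# Clamp a frame moulding with the capstan clamp

## Task

Stand the long piece of wooden frame moulding in the channel of the bench clamp, between the jaw and the end stop, and let go of it. Then wind the jaw up with the clamp's spoked capstan, gently pushing one spoke after another clockwise, until the moulding is pressed against the end stop and held snugly, with the stop's sprung pad a little less than half-way in: firm but gentle, never squeezed hard. Move the jaw only by its capstan, and leave the other things on the bench alone.

Things in the scene. Friction and masses are not known exactly. Their poses are not given: they have to be found in the camera images.
- moulding_center (a point): centre (half-way up) of the long piece of plain wooden frame moulding: 30 mm wide (its x), 110 mm long (its y), 60 mm high (its z, up; the top 10 mm is a narrower bead, 20 mm wide), 0.13 to 0.22 kg. It stands on its flat underside on the bench, and stands the same way up in the clamp; either end may face the jaw.
- moulding: the same long moulding, origin at the middle of its underside; axes as moulding_center
- clamp: bench clamp screwed to the bench; origin under its cream base plate (110 mm wide in x, y from -210 to +230, 15 thick), z up. Along its y: steel end stop at the -y end, channel, jaw, and the gearbox with the capstan at the +y end. The gearbox is 80 x 80 mm around y = 170, 93 high; the jaw's rack bar (14 mm, 65 above the bench) may stick out up to 70 mm beyond the plate.
- bed (a point): middle of the channel's floor, 35 mm above the bench (x 0, y -65 mm in the clamp's frame; same axes). The channel runs along y, 40 mm wide between ledges 6 mm thick and only 5 mm high; else its sides are open for the fingers. The moulding goes in lengthwise, midway between jaw and stop (over 30 mm to spare in all); its centre is then 30 mm above this point.
- channel_end (a point): fixed point on the channel's floor, 78 mm to the -y side of bed. The end stop (steel block, 45 mm high over the floor) was set by hand; it carries a rubber-faced sprung pad on two pins, facing the jaw: 44 mm wide, 12 thick. The pad's free face stands 0 to 14 mm to the +y side of this point; where exactly is not measured and must be felt through the capstan.
- jaw: sliding jaw, a rigid cream block with a flat aluminium face 46 mm wide and 46 mm high (axes as the clamp's); origin at the channel floor's level, 43 mm to the +y side of its face. It pushes the wood along the channel (1 N) into the stop's sprung pad, which sinks up to 13 mm, 4 N per mm. 5 to 6 mm in (20 to 24 N) is a proper hold; over 40 N hurts the wood.
- capstan_axis (a point): centre of the capstan, on its upright axis, at the height of its spokes (127 mm above the bench). Five level steel spokes, 12 mm thick, 72 degrees apart, stick out of a hub 52 mm across and 36 mm high; each ends in a black ball 24 mm across, centred 98 mm from the axis. Fingers can reach down between the spokes all round, to 100 mm above the bench.
- capstan (a joint): turn of the capstan in rad, growing clockwise seen from above; this drives the jaw towards the stop, 15 mm per rad; it ends at 6.3. At 0 one spoke points along the clamp's +x; at q the spokes point q clockwise of there (and every 72 degrees). It stays where it is left.
- gearbox (a point): middle of the gearbox's top, under the capstan. Turning it freely takes 0.55 N m (7 N at 75 mm from the axis); when the push halts, a held finger still feels some 0.3. Each newton on the wood adds 0.015 N m to either: a proper hold is felt as a rise of 0.3 to 0.36 N m (4 to 5 N at 75 mm) over free turning felt in the same way, 0.33 to 0.4 rad after the wood met the pad.
- offcut: bystander: a short offcut of the same moulding, 50 mm long, 30 wide, 60 high; leave it alone
- torch: bystander: a black pocket torch lying on its side, 125 mm long; leave it alone
- weight: bystander: a steel conservator's weight, 60 mm across, with a knob on top, 50 mm high; leave it alone
- loupe: bystander: a black eye loupe, a ring 44 mm across and 30 mm high; leave it alone
- jar: bystander: an amber glass jar, 60 mm across, 80 mm high; leave it alone
- swab_box: bystander: a closed plastic swab box, 60 x 110 x 35 mm high; leave it alone
- brush: bystander: a flat brush lying on the bench, 170 mm long; leave it alone
Things that resemble listed ones, but are neither listed nor needed, are in the scene too. What is shaped like the moulding but purple or yellow is not meant.

How it is judged:
By the outcome, as a careful person would: the job done as asked, in the order asked, and still so for the second after the job is handed in, with the robot touching nothing.
It also fails if it takes over 72 s, if anything falls off the work surface, if the arm or the gripper's body presses on something with over 40 N, if the wrist force passes 120 N, or if a joint passes its speed limit or range.

## Robot

A 6-joint arm with a two-finger parallel gripper is mounted at the origin on the work surface. World frame = base frame: x ahead of the robot, y to its left, z up, the work surface at z = 0. Lengths are in mm, angles in rad, forces in N, time in s.
With the tool pointing down it reaches from about 350 to 775 mm from the base axis. Payload 7.3 kg.
Tool frame: the origin (TCP) lies between the finger pads; the fingertips stand bot.tip_extent ahead of it and the grasp point (between the pads) lies 6 mm ahead of it (bot.tip_extent is the distance from the TCP to the fingertips, in mm); x points along the fingers, y is the direction in which the jaws open and shut, and the axes are right-handed (so a half turn about x gives the same grasp; the last joint's range is limited). The gripper opens to 92 mm and grips with 3 to 60 N. Pads are 19 mm wide; open, the fingers measure 130 mm over their backs; the gripper's body (75 mm by 190 mm) begins 47 mm behind the grasp point.
Start: joints at [0.982, 0.342, 1.524, -0, 1.275, -0.146], TCP at [224.935, 474.391, 251.741] pointing down, gripper open.
Joint ranges: [-2.53, 2.53], [-0.77, 2.02], [0.04, 2.7], [-1, 4.14], [0.28, 2.66], [-3.11, 3.11]. Speed limits (rad/s): [2.57, 2.57, 3.14, 3.14, 3.14, 3.14].

## Interface

Orientations are given as [roll, pitch, yaw] about the fixed x, y, z axes, in that order (R = Rz(yaw) Ry(pitch) Rx(roll)).
In Python, from plant import bot, capture, workorder gives the robot as it stands. The module is installed in compiled form; this text tells all that it offers.
- The arm moves only by the shell command python3 -m crank 'ROWS'. ROWS is JSON, a list of rows, each an object with "linear": the shift along the tool's x, y, z in cm, a list of three; "delta_rot": the turn, a rotation vector about the tool's x, y, z in degrees, a list of three; "fingers": the opening, from 0 (shut) to 1 (fully open). In form: [{"linear": [x, y, z], "delta_rot": [wx, wy, wz], "fingers": fingers}, ...]. A call has exactly 5 rows; each row shifts and turns the commanded pose from where the row before left it, along the tool's axes as they then stand; what a row does not reach is not made up. A row lasts 1/10 s, in which the tool goes at most 50 mm and 8.59 degrees, less where a joint would pass 70% of its speed; a pose out of reach is approached as far as the arm can. A call with a gripper value outside its range is refused whole. The fingers move at their own pace and stop on an object; the grip force is fixed at half the most. Time passes only in rows, so rows that do not move let the fingers close, or fill a call up. It gives the time, the measured TCP pose, the force and the opening at its end, in the units of the state.
- bot.get_obs(): the state, without advancing time (a new reading comes with each control period).
- capture(name): name is "side" or "top"; returns a dict with "image" (384x512x3 uint8, blue, green, red), "mtx" (3x3 intrinsics, pixels), "dist_coeffs" ([k1, k2, p1, p2, k3] as OpenCV has them; the pictures are not rectified), "pose" (4x4, takes a point from camera to world coordinates). Camera axes: x right, y down, z forward; pixel columns grow to the right and rows downward; lengths in mm; the calibration is good to about 2 mm. A picture is of the moment at which its call begins. There is no depth.
- workorder.close_job(): hands the job in, once; it reports no verdict.
The state is a dict: "time": time; "joint_positions": joint angles; "dq": joint speeds; "tau": joint torques, N m; "tool_pos": TCP position; "tcp_rot": TCP orientation; "contact_force": force on the tool from outside, world axes, zero at the start; "moment": the same for the moment, N m; "grip_width": finger opening in mm.
Only numpy, scipy, OpenCV 4.12 (cv2) and the standard library are available. Lean on these libraries where they do the work, as an engineer would, in place of code of your own. Each camera call takes 0.05 s, during which the arm holds its last target. There are 200 camera calls.

## Working session

There is one attempt and no reset: what is moved stays moved. The work goes in short steps, Python scripts to look and compute and a shell command to move; the robot and the scene stay as the last step left them, time stands still between calls to the robot, and variables do not carry over. Pictures are saved under pics/ and viewed, on a budget of 10 in all, crops included, one or two more only if the job needs it, and the job is handed in when it is done.

```bash
mkdir -p pics; cat > h.py <<'E'
import numpy as np, cv2
from plant import bot, capture, workorder
def ray(c,uv):
    p=cv2.undistortPoints(np.array([[uv]],float),np.array(c["mtx"],float),np.array(c["dist_coeffs"],float))[0,0]
    T=np.array(c["pose"]); return T[:3,3],T[:3,:3]@np.array([p[0],p[1],1.])
def onz(c,uv,z):
    o,d=ray(c,uv); return (o+d*(z-o[2])/d[2]).round(1)
def proj(c,P):
    T=np.linalg.inv(np.array(c["pose"])); r,_=cv2.Rodrigues(T[:3,:3])
    return cv2.projectPoints(np.array(P,float).reshape(-1,1,3),r,T[:3,3],np.array(c["mtx"],float),np.array(c["dist_coeffs"],float))[0][:,0].round(1)
E
python3 - <<'E'
from h import *
import pickle
for n in("top","side"):
    c=capture(n); pickle.dump(c,open(n+"0.pkl","wb"))
    cv2.imwrite(f"pics/{n}0.png",cv2.resize(c["image"],(800,600),interpolation=cv2.INTER_CUBIC))
    print(n,np.array(c["pose"]).round(2).tolist(),np.array(c["mtx"]).tolist())
o=bot.get_obs(); print(o, bot.tip_extent)
E
```

```text
top [[-0.01, -0.99, 0.11, 390.49], [-1.0, 0.01, -0.01, -7.09], [0.01, -0.11, -0.99, 1392.4], [0.0, 0.0, 0.0, 1.0]] [[387.36502431857446, 0.0, 258.14505919394617], [0.0, 387.36502431857446, 194.9928471153565], [0.0, 0.0, 1.0]]
side [[0.82, -0.45, 0.35, 87.72], [-0.57, -0.64, 0.52, -702.1], [-0.01, -0.62, -0.78, 1124.46], [0.0, 0.0, 0.0, 1.0]] [[378.571785761286, 0.0, 259.4373372543976], [0.0, 378.571785761286, 194.96232963499142], [0.0, 0.0, 1.0]]
{'time': 0.1, 'joint_positions': array([ 9.82038345e-01,  3.42686800e-01,  1.52492256e+00,  1.67373808e-05,
        1.27539483e+00, -1.46007608e-01]), 'dq': array([-0.0002563 , -0.00160869, -0.00224782, -0.0007    , -0.00075506,
       -0.00042429]), 'tau': array([ 2.02178271e-03, -4.32002807e+01, -2.44696605e+01,  7.20530888e-02,
        5.26556536e-02, -6.08807886e-05]), 'tool_pos': array([224.71966033, 474.11309834, 251.09654067]), 'tcp_rot': array([-1.72814248,  1.56938469, -2.17089774]), 'contact_force': array([-0.17538933,  0.17898565,  0.23220719]), 'moment': array([-0.01314602,  0.02117553, -0.01074404]), 'grip_width': 91.5187623603379} 25.0
```

View pics/top0.png

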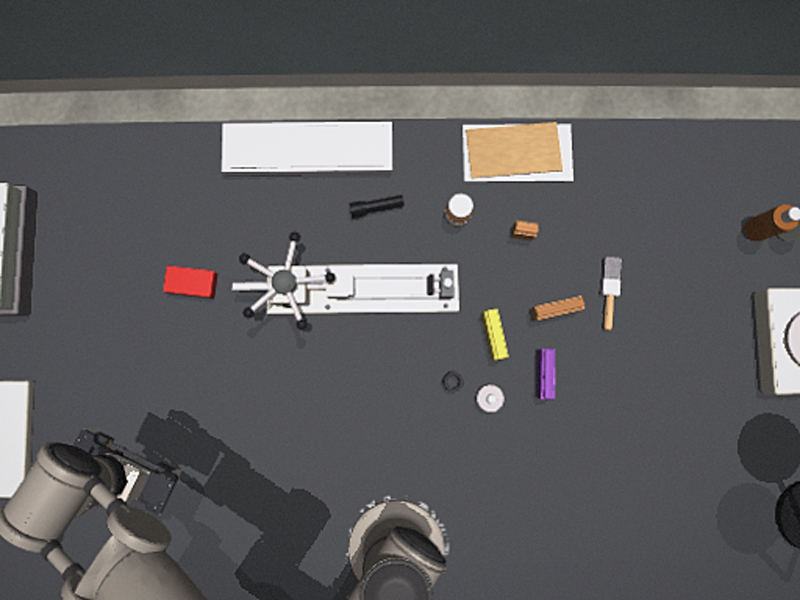

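View pics/side0.png

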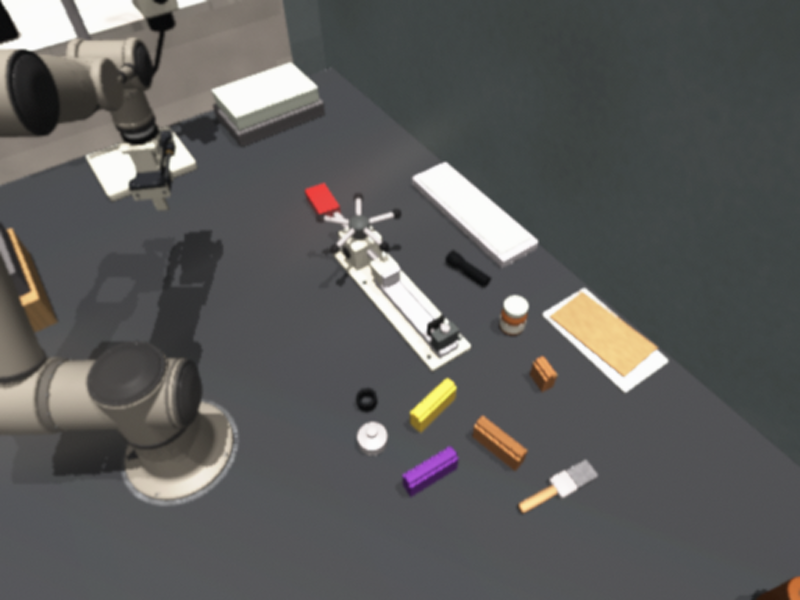

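Top view (800x600 display px): the brown long moulding is at (558,308), with a brown offcut at (525,229), a yellow look-alike at (496,334) and a purple one at (547,373). The long brown piece fits the description. The capstan hub is at (284,282), the jaw at about (340,287) and the end stop at (443,283). I'll confirm in an enlarged crop and measure.

```bash
python3 - <<'E'
from h import *
import pickle
t=pickle.load(open("top0.pkl","rb")); s=pickle.load(open("side0.pkl","rb"))
def crop(im,x,y,w,h,k): return cv2.resize(im[y:y+h,x:x+w],None,fx=k,fy=k,interpolation=cv2.INTER_CUBIC)
A=crop(t["image"],145,142,160,75,5)           # clamp top 800x375
B=crop(t["image"],325,175,60,45,5)            # 300x225
C=crop(s["image"],195,115,100,45*100//100+0,5)   # 500x225
cv2.imwrite("pics/crop1.png",np.vstack([A,np.hstack([B,C])]))
for n,c in(("top",t),("side",s)):
    im=c["image"]; hsv=cv2.cvtColor(im,cv2.COLOR_BGR2HSV)
    m=cv2.inRange(hsv,(4,90,50),(16,255,255))
    for ct in cv2.findContours(m,0,1)[0]:
        a=cv2.contourArea(ct)
        if a>60:
            r=cv2.minAreaRect(ct); print(n,"brown",a,np.round(r[0],1),np.round(r[1],1),round(r[2],1),"z60:",onz(c,r[0],60),[onz(c,p,60)[:2].tolist() for p in cv2.boxPoints(r)], cv2.boxPoints(r).round(1).tolist())
    m=cv2.inRange(im,(0,0,0),(30,30,30)) 
    roi=m.copy(); 
    for ct in cv2.findContours(m,0,1)[0]:
        a=cv2.contourArea(ct); (x,y),r=cv2.minEnclosingCircle(ct)
        if 10<a<60 and r<6: print(n,"black",a,round(x,1),round(y,1),round(r,1),onz(c,(x,y),127))
E
```

```text
top brown 272.0 [356.5 196.9] [ 9.3 34.4] 77.2 z60: [ 528.9 -363.1   60. ] [[532.1, -300.9], [557.6, -419.8], [525.8, -425.6], [500.5, -307.0]] [[338.70001220703125, 196.1999969482422], [372.20001220703125, 188.60000610351562], [374.29998779296875, 197.60000610351562], [340.70001220703125, 205.1999969482422]]
top brown 140.5 [335.8 147. ] [16.3 10.9] 9.5 z60: [ 706.8 -296.8   60. ] [[692.6, -264.8], [731.1, -272.4], [721.0, -329.1], [682.5, -321.2]] [[326.79998779296875, 151.0], [328.6000061035156, 140.3000030517578], [344.70001220703125, 142.89999389648438], [342.8999938964844, 153.60000610351562]]
top brown 399.0 [493.1 143.1] [17.  34.2] 65.2 z60: [ 718.3 -869.4   60. ] [[720.5, -798.2], [773.5, -919.7], [716.1, -941.4], [663.9, -820.1]] [[474.0, 142.5], [505.1000061035156, 128.1999969482422], [512.2000122070312, 143.6999969482422], [481.20001220703125, 158.0]]
top brown 465.0 [313.5  95.6] [28.5 28.3] 84.3 z60: [ 895.7 -223.6   60. ] [[943.8, -169.3], [954.0, -271.2], [848.0, -277.6], [838.2, -176.7]] [[298.0, 82.80000305175781], [326.1000061035156, 80.0], [328.8999938964844, 108
[... 1037 characters left out ...]
]] [[335.20001220703125, 234.89999389648438], [346.79998779296875, 226.10000610351562], [359.1000061035156, 242.39999389648438], [347.3999938964844, 251.1999969482422]]
side brown 63.0 [328.2 203.7] [16.3  8.5] 10.6 z60: [ 739.6 -170.8   60. ] [[706.6, -162.1], [735.6, -136.7], [773.0, -179.6], [743.6, -204.1]] [[319.3999938964844, 206.39999389648438], [321.0, 198.0], [337.0, 201.0], [335.3999938964844, 209.39999389648438]]
side brown 395.5 [ 15.6 178.2] [66.8 17. ] 67.8 z60: [-137.8  594.5   60. ] [[-169.7, 796.7], [-109.4, 799.2], [-109.6, 415.5], [-162.2, 418.3]] [[-4.900000095367432, 150.5], [10.800000190734863, 144.0], [36.0, 205.89999389648438], [20.299999237060547, 212.3000030517578]]
```

View pics/crop1.png

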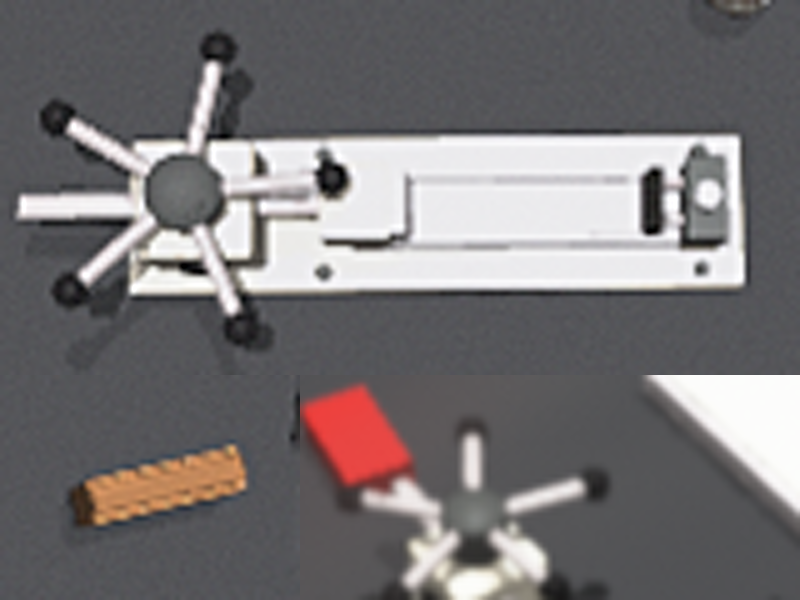

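Crop: the long brown, two-step moulding is confirmed at crop (163,487). The spoke balls are at (217,46), (57,118), (72,290), (241,328) and (331,178), with the hub at (184,192). The plate's right corners are at (740,135) and (743,290), the jaw face at x≈408, and the pad at x≈653.

```bash
python3 - <<'E'
from h import *
import pickle
t=pickle.load(open("top0.pkl","rb")); s=pickle.load(open("side0.pkl","rb"))
# balls refined: darkest blobs near guess
g=cv2.cvtColor(t["image"],cv2.COLOR_BGR2GRAY).astype(float)
P=[]
for X,Y in((217,46),(57,118),(72,290),(241,328),(331,178)):
    P.append(onz(t,(145+X/5-.4,142+Y/5-.4),127)[:2])
P=np.array(P); c=P.mean(0); d=P-c
print("balls",P.tolist(),"c",c,"r",np.hypot(*d.T).round(1),"ang",np.degrees(np.arctan2(d[:,1],d[:,0])).round(1))
print("hub",onz(t,(145+184/5-.4,142+192/5-.4),145))
# plate edges via white mask (z 15)
m=(g>150)
L=[];R=[];E=[]
for u in range(228,290,3):
    v=np.where(m[160:215,u])[0]+160
    L.append(onz(t,(u,v[0]-.5),15)[:2]);R.append(onz(t,(u,v[-1]+.5),15)[:2])
for v in range(190,199): 
    u=np.where(m[v,200:330])[0]+200; E.append(onz(t,(u[-1]+.5,v),15)[:2])
for n,A in(("far",L),("near",R),("end",E)):
    A=np.array(A); l=cv2.fitLine(A.astype(np.float32),cv2.DIST_HUBER,0,.01,.01).ravel()
    print(n,l.round(4),"angle",np.degrees(np.arctan2(l[1],l[0])).round(2),"std",A.std(0).round(1), A.mean(0).round(1))
# dark end corners
print("jaw face z81", [onz(t,(145+X/5-.4,142+Y/5-.4),81) for X,Y in((408,175),(408,238))])
print("pad z~70",[onz(t,(145+X/5-.4,142+Y/5-.4),70) for X,Y in((642,200),)])
# moulding check
import itertools
for cx,cy,th in((532,-370,12.3),(530,-369,12.3)):
    a=np.radians(th);R2=np.array([[np.cos(a),-np.sin(a)],[np.sin(a),np.cos(a)]])
    pts=[np.r_[R2@[x,y]+[cx,cy],z] for x,y,z in [(sx*15,sy*55,z) for sx in(-1,1) for sy in(-1,1) for z in(0,50)]+[(sx*10,sy*55,60) for sx in(-1,1) for sy in(-1,1)]]
    for n,c in(("top",t),("side",s)):
        r=cv2.minAreaRect(proj(c,pts).astype(np.float32)); print(cx,cy,n,np.round(r[0],1),np.round(r[1],1),round(r[2],1))
E
```

```text
balls [[682.4, 211.4], [634.9, 317.3], [520.1, 305.3], [493.9, 193.9], [592.6, 135.2]] c [584.78 232.62] r [99.9 98.4 97.3 98.8 97.7] ang [ -12.3   59.4  131.7 -156.9  -85.4]
hub [581.6 228.9 145. ]
far [ 1.020e-02  9.999e-01  6.405e+02 -2.017e+01] angle 89.42 std [ 0.7 65.5] [640.5 -22.3]
near [ 1.0700e-02  9.9990e-01  5.2811e+02 -2.3170e+01] angle 89.39 std [ 0.8 64.9] [528.3 -21. ]
end [ 1.965000e-01  9.805000e-01  5.440067e+02 -1.732600e+02] angle 78.66 std [ 9.5 28.1] [ 546.5 -158.4]
jaw face z81 [array([601.5,  87.6,  81. ]), array([558. ,  87.7,  81. ])]
pad z~70 [array([584.1, -72.9,  70. ])]
532 -370 top [356.5 196.8] [ 9.  35.4] 76.9
532 -370 side [318.6 281.8] [39.9 15.7] 38.7
530 -369 top [356.2 197.4] [ 9.1 35.3] 76.8
530 -369 side [317.9 281.9] [39.9 15.7] 38.7
```

```bash
cat >> h.py <<'E'
from scipy.spatial.transform import Rotation as Ro
def Rt(o): return Ro.from_euler("xyz",o["tcp_rot"]).as_matrix()
def go(p,yd=None,step=45,p0=None,R0=None):
    """per-row moves to world TCP p; yd: world angle (deg) of the tool y axis. prints rows needed"""
    o=bot.get_obs(); p0=o["tool_pos"] if p0 is None else np.array(p0,float); R=Rt(o) if R0 is None else R0
    if yd is None: R1=R
    else:
        c=[]
        for a in(np.radians(yd),np.radians(yd+180)):
            x=np.array([0,0,-1.]);y=np.array([np.cos(a),np.sin(a),0]); c.append(np.c_[x,y,np.cross(x,y)])
        R1=min(c,key=lambda C:Ro.from_matrix(R.T@C).magnitude())
    w=np.degrees(Ro.from_matrix(R.T@R1).as_rotvec()); d=np.array(p)-p0
    print("world d",d.round(1),"tool d cm (start axes)",(R.T@d/10).round(2),"(end axes)",(R1.T@d/10).round(2),"rot deg",w.round(2))
    return R1
def st():
    o=bot.get_obs(); R=Rt(o)
    print("t",round(o["time"],2),"p",o["tool_pos"].round(1),"ty",R[:,1].round(3),"tz",R[:,2].round(3),"F",o["contact_force"].round(1),"M",o["moment"].round(2),"w",round(o["grip_width"],1),"q",o["joint_positions"].round(2))
E
python3 - <<'E'
from h import *
st(); R=go([531.5,-371,200],12.4)
import pickle; t=pickle.load(open("top0.pkl","rb"))
print("plate end",onz(t,(293.4,185),15))
E
```

```text
t 0.1 p [224.7 474.1 251.1] ty [ 0.428  0.904 -0.001] tz [ 0.904 -0.428 -0.   ] F [-0.2  0.2  0.2] M [-0.01  0.02 -0.01] w 91.5 q [ 0.98  0.34  1.52  0.    1.28 -0.15]
world d [ 306.8 -845.1  -51.1] tool d cm (start axes) [  5.18 -63.21  63.93] (end axes) [ 5.11 11.81 89.13] rot deg [5.223e+01 2.000e-02 8.000e-02]
plate end [ 579.1 -148.8   15. ]
```

```bash

python3 -m crank '[{"linear":[0,0,4.5],"delta_rot":[7.46,0,0],"fingers":0.7},{"linear":[0,0,4.5],"delta_rot":[7.46,0,0],"fingers":0.7},{"linear":[0,0,4.5],"delta_rot":[7.46,0,0],"fingers":0.7},{"linear":[0,0,4.5],"delta_rot":[7.46,0,0],"fingers":0.7},{"linear":[0,0,4.5],"delta_rot":[7.46,0,0],"fingers":0.7}]' 
python3 -m crank '[{"linear":[0,0,4.5],"delta_rot":[7.46,0,0],"fingers":0.7},{"linear":[0,0,4.5],"delta_rot":[7.46,0,0],"fingers":0.7},{"linear":[0,0,4.4],"delta_rot":[0,0,0],"fingers":0.7},{"linear":[0,0,4.4],"delta_rot":[0,0,0],"fingers":0.7},{"linear":[0,0,4.4],"delta_rot":[0,0,0],"fingers":0.7}]'
python3 -m crank '[{"linear":[0,0,4.4],"delta_rot":[0,0,0],"fingers":0.7},{"linear":[0,0,4.4],"delta_rot":[0,0,0],"fingers":0.7},{"linear":[0,0,4.4],"delta_rot":[0,0,0],"fingers":0.7},{"linear":[0,0,4.4],"delta_rot":[0,0,0],"fingers":0.7},{"linear":[0,0,4.4],"delta_rot":[0,0,0],"fingers":0.7}]'
python3 -c "
from h import *
st(); go([531.5,-371,130],12.4)"
```

```text
time: 0.6
tool_pos: [394.9, 330.0, 251.2]
tcp_rot: [-1.514, 1.57, -2.613]
contact_force: [1.3, 0.5, 0.3]
grip_width: 64.6
time: 1.1
tool_pos: [457.9, 118.4, 251.5]
tcp_rot: [-1.837, 1.57, 3.093]
contact_force: [1.3, -0.9, -0.4]
grip_width: 64.0
time: 1.6
tool_pos: [505.2, -96.5, 251.5]
tcp_rot: [-2.466, 1.57, 2.463]
contact_force: [-0.3, 1.0, 0.0]
grip_width: 64.6
t 1.6 p [505.2 -96.5 251.5] ty [ 0.977  0.215 -0.   ] tz [ 0.215 -0.977 -0.   ] F [-0.3  1.   0. ] M [-0.04  0.07  0.01] w 64.6 q [-0.34  0.32  1.55  0.    1.27 -0.55]
world d [  26.3 -274.5 -121.5] tool d cm (start axes) [12.13 -3.32 27.38] (end axes) [12.15 -3.32 27.37] rot deg [ 0.   -0.03  0.02]
```

```bash

python3 -m crank '[{"linear":[0,-0.5,4],"delta_rot":[0,0,0],"fingers":0.7},{"linear":[0,-0.5,4],"delta_rot":[0,0,0],"fingers":0.7},{"linear":[0,-0.5,4],"delta_rot":[0,0,0],"fingers":0.7},{"linear":[0,-0.5,4],"delta_rot":[0,0,0],"fingers":0.7},{"linear":[0,-0.5,4],"delta_rot":[0,0,0],"fingers":0.7}]' >/dev/null
python3 -m crank '[{"linear":[3,-0.4,4],"delta_rot":[0,0,0],"fingers":0.7},{"linear":[3,-0.4,3.4],"delta_rot":[0,0,0],"fingers":0.7},{"linear":[3,0,0],"delta_rot":[0,0,0],"fingers":0.7},{"linear":[3,0,0],"delta_rot":[0,0,0],"fingers":0.7},{"linear":[0,0,0],"delta_rot":[0,0,0],"fingers":0.7}]' >/dev/null
python3 - <<'E'
from h import *
st(); go([531.5,-371,41],12.4)
for n in("top","side"):
    c=capture(n); im=c["image"]
    x,y,w,h=(315,165,80,60) if n=="top" else (270,230,80,60)
    a=cv2.resize(im[y:y+h,x:x+w],(400,300),interpolation=cv2.INTER_CUBIC); 
    globals()[n]=a
cv2.imwrite("pics/grasp.png",np.hstack([top,side]))
E
```

```text
t 2.6 p [ 529.5 -367.7  126.5] ty [ 0.977  0.214 -0.006] tz [ 0.214 -0.977 -0.008] F [-0.1  1.2 -1. ] M [-0.05  0.03  0.03] w 64.1 q [-0.73  0.67  1.32  0.    1.16 -0.94]
world d [  2.   -3.3 -85.5] tool d cm (start axes) [8.55 0.17 0.44] (end axes) [8.55 0.12 0.36] rot deg [-0.03 -0.48  0.34]
```

View pics/grasp.png

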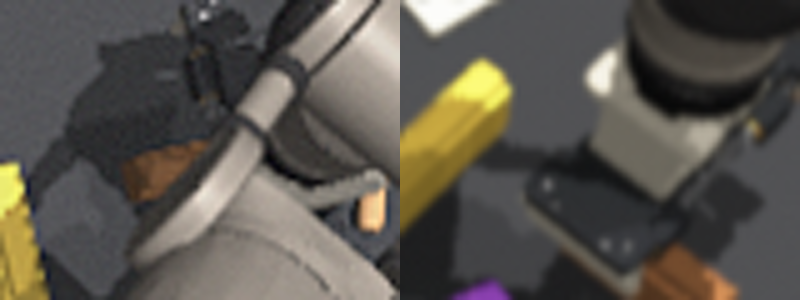

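The crop shows the brown moulding under the gripper, at (165,175) in the left half and (690,275) in the right half, lined up. Descending and gripping.

```bash

python3 -m crank '[{"linear":[2.5,0.1,0.3],"delta_rot":[0,0,0],"fingers":0.7},{"linear":[2.5,0,0],"delta_rot":[0,0,0],"fingers":0.7},{"linear":[2,0,0],"delta_rot":[0,0,0],"fingers":0.7},{"linear":[1.5,0,0],"delta_rot":[0,0,0],"fingers":0.7},{"linear":[0,0,0],"delta_rot":[0,0,0],"fingers":0.7}]'
python3 -m crank '[{"linear":[0,0,0],"delta_rot":[0,0,0],"fingers":0.1},{"linear":[0,0,0],"delta_rot":[0,0,0],"fingers":0.1},{"linear":[0,0,0],"delta_rot":[0,0,0],"fingers":0.1},{"linear":[0,0,0],"delta_rot":[0,0,0],"fingers":0.1},{"linear":[0,0,0],"delta_rot":[0,0,0],"fingers":0.1}]'
python3 -c "
from h import *
st()"
```

```text
time: 3.2
tool_pos: [533.4, -371.6, 46.3]
tcp_rot: [-2.559, 1.569, 2.37]
contact_force: [0.4, 1.0, -0.4]
grip_width: 64.2
time: 3.7
tool_pos: [533.4, -372.2, 47.3]
tcp_rot: [-0.196, 1.57, -1.55]
contact_force: [-1.0, 0.9, 3.1]
grip_width: 29.6
t 3.7 p [ 533.4 -372.2   47.3] ty [ 0.977  0.215 -0.   ] tz [ 0.215 -0.977  0.   ] F [-1.   0.9  3.1] M [ 0.    0.17 -0.02] w 29.6 q [-0.73  0.77  1.38 -0.    1.   -0.94]
```

```bash

python3 -m crank '[{"linear":[-2,0,0],"delta_rot":[0,0,0],"fingers":0.1},{"linear":[-3,0,0],"delta_rot":[0,0,0],"fingers":0.1},{"linear":[-4,0,0],"delta_rot":[0,0,0],"fingers":0.1},{"linear":[-4,0,0],"delta_rot":[0,0,0],"fingers":0.1},{"linear":[0,0,0],"delta_rot":[0,0,0],"fingers":0.1}]'
python3 - <<'E'
from h import *
import pickle
st(); go([585,5,180],-0.6)
t=pickle.load(open("top0.pkl","rb")); s=pickle.load(open("side0.pkl","rb"))
g=cv2.cvtColor(t["image"],cv2.COLOR_BGR2GRAY).astype(int)
for u in(240,250,260): print(u,"col v166..206",g[166:206,u].tolist())
print([onz(t,(250,v),40)[0] for v in(176,177,178,190,191,192)],[onz(t,(250,v),15)[0] for v in (168,169,170,199,200,201)])
g=cv2.cvtColor(s["image"],cv2.COLOR_BGR2GRAY)
cv2.imwrite("pics/side_clamp.png",cv2.resize(s["image"][120:240,200:310],(733,800))[:600] if 0 else cv2.resize(s["image"][135:240,205:312],None,fx=5.7,fy=5.7,interpolation=cv2.INTER_CUBIC))
E
```

```text
time: 4.2
tool_pos: [535.7, -373.8, 183.4]
tcp_rot: [0.65, 1.559, -0.705]
contact_force: [0.1, -0.4, -1.9]
grip_width: 30.0
t 4.2 p [ 535.7 -373.8  183.4] ty [0.977 0.215 0.007] tz [ 0.215 -0.977  0.009] F [ 0.1 -0.4 -1.9] M [-0.11 -0.05  0.01] w 30.0 q [-0.73  0.63  1.25  0.    1.26 -0.94]
world d [ 49.3 378.8  -3.4] tool d cm (start axes) [  0.1   12.95 -35.94] (end axes) [  0.34   4.53 -37.93] rot deg [13.01  0.47 -0.45]
240 col v166..206 [85, 81, 67, 206, 246, 237, 234, 236, 235, 235, 238, 214, 215, 238, 236, 236, 235, 236, 235, 235, 235, 235, 236, 242, 201, 158, 231, 238, 235, 235, 236, 237, 248, 204, 47, 78, 88, 86, 84, 85]
250 col v166..206 [84, 82, 64, 207, 247, 237, 235, 235, 236, 237, 239, 202, 206, 240, 236, 236, 234, 235, 236, 236, 235, 235, 237, 242, 195, 198, 241, 237, 235, 235, 237, 236, 248, 203, 50, 85, 83, 87, 84, 86]
260 col v166..206 [86, 79, 50, 205, 248, 238, 236, 236, 235, 236, 241, 204, 207, 241, 237, 235, 236, 235, 235, 235, 235, 234, 237, 242, 185, 187, 243, 236, 236, 235, 236, 238, 246, 204, 58, 83, 84, 87, 83, 84]
[np.float64(609.3), np.float64(605.8), np.float64(602.2), np.float64(559.5), np.float64(556.0), np.float64(552.4)] [np.float64(642.6), np.float64(638.9), np.float64(635.3), np.float64(530.2), np.float64(526.6), np.float64(523.1)]
```

View pics/side_clamp.png

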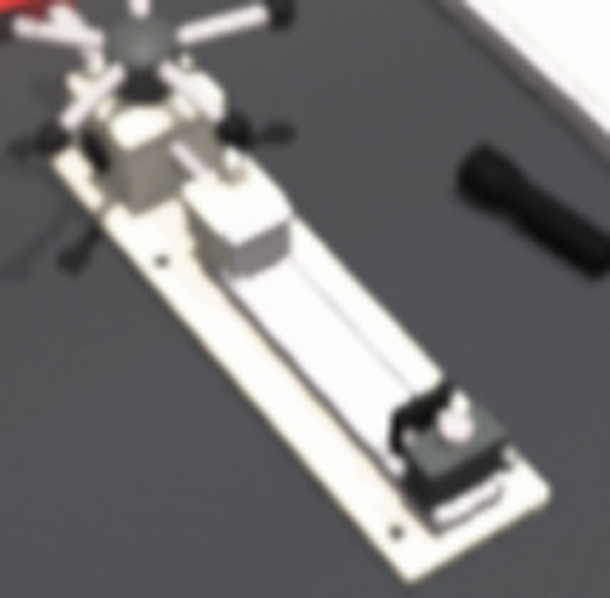

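```bash

python3 -m crank '[{"linear":[0,0.5,-2],"delta_rot":[6.5,0,0],"fingers":0.1},{"linear":[0,0.5,-3],"delta_rot":[6.5,0,0],"fingers":0.1},{"linear":[0,0.5,-4],"delta_rot":[0,0,0],"fingers":0.1},{"linear":[0,0.5,-4.5],"delta_rot":[0,0,0],"fingers":0.1},{"linear":[0,0.5,-4.5],"delta_rot":[0,0,0],"fingers":0.1}]'
python3 -m crank '[{"linear":[0,0.5,-4.5],"delta_rot":[0,0,0],"fingers":0.1},{"linear":[0,0.5,-4.5],"delta_rot":[0,0,0],"fingers":0.1},{"linear":[0,0.5,-4.5],"delta_rot":[0,0,0],"fingers":0.1},{"linear":[0,0.5,-4],"delta_rot":[0,0,0],"fingers":0.1},{"linear":[0,0.5,-2],"delta_rot":[0,0,0],"fingers":0.1}]'
python3 -m crank '[{"linear":[0,0,0],"delta_rot":[0,0,0],"fingers":0.1},{"linear":[0,0,0],"delta_rot":[0,0,0],"fingers":0.1},{"linear":[0,0,0],"delta_rot":[0,0,0],"fingers":0.1},{"linear":[0,0,0],"delta_rot":[0,0,0],"fingers":0.1},{"linear":[0,0,0],"delta_rot":[0,0,0],"fingers":0.1}]' >/dev/null
python3 - <<'E'
from h import *
st(); go([584.3,6,84],-0.6)
c=capture("top"); 
cv2.imwrite("pics/over.png",cv2.resize(c["image"][150:225,200:300],(800,600),interpolation=cv2.INTER_CUBIC))
E
```

```text
time: 4.7
tool_pos: [551.8, -189.5, 175.7]
tcp_rot: [-2.2, 1.569, 2.501]
contact_force: [1.1, 0.1, -1.3]
grip_width: 29.7
time: 5.2
tool_pos: [578.6, 7.1, 175.8]
tcp_rot: [-2.113, 1.569, 2.591]
contact_force: [-0.4, -0.7, -1.7]
grip_width: 29.9
t 5.7 p [579.3   2.5 176.7] ty [ 1.    -0.012 -0.   ] tz [-0.012 -1.     0.   ] F [ 0.  -0.4 -1.8] M [-0.06  0.08 -0.01] w 29.6 q [-0.13  0.51  1.48 -0.    1.16 -0.12]
world d [  5.    3.5 -92.7] tool d cm (start axes) [ 9.27  0.5  -0.36] (end axes) [ 9.27  0.5  -0.36] rot deg [-0.08  0.    0.01]
```

```bash

python3 -m crank '[{"linear":[2,0.5,-0.3],"delta_rot":[0,0,0],"fingers":0.1},{"linear":[2,0,0],"delta_rot":[0,0,0],"fingers":0.1},{"linear":[2,0,0],"delta_rot":[0,0,0],"fingers":0.1},{"linear":[1.5,0,0],"delta_rot":[0,0,0],"fingers":0.1},{"linear":[0.6,0,0],"delta_rot":[0,0,0],"fingers":0.1}]'
python3 -m crank '[{"linear":[0,0,0],"delta_rot":[0,0,0],"fingers":0.1},{"linear":[0,0,0],"delta_rot":[0,0,0],"fingers":0.1},{"linear":[0,0,0],"delta_rot":[0,0,0],"fingers":0.1},{"linear":[0,0,0],"delta_rot":[0,0,0],"fingers":0.1},{"linear":[0,0,0],"delta_rot":[0,0,0],"fingers":0.1}]'
python3 - <<'E'
from h import *
st()
A=[cv2.resize(capture(n)["image"][y:y+75,x:x+50],(400,600),interpolation=cv2.INTER_CUBIC) for n,x,y in(("top",232,150),("side",225,155))]
cv2.imwrite("pics/low.png",np.hstack(A))
E
```

```text
time: 6.25
tool_pos: [583.5, 6.2, 94.3]
tcp_rot: [-1.697, 1.568, 3.005]
contact_force: [-0.5, -0.5, -1.9]
grip_width: 29.9
time: 6.75
tool_pos: [584.6, 6.5, 96.4]
tcp_rot: [1.549, 1.57, -0.032]
contact_force: [0.0, -0.2, -2.3]
grip_width: 29.9
t 6.75 p [584.6   6.5  96.4] ty [ 1.    -0.01   0.001] tz [-0.01 -1.    0.  ] F [ 0.  -0.2 -2.3] M [-0.1   0.06  0.05] w 29.9 q [-0.12  0.61  1.55  0.    0.98 -0.11]
```

View pics/low.png

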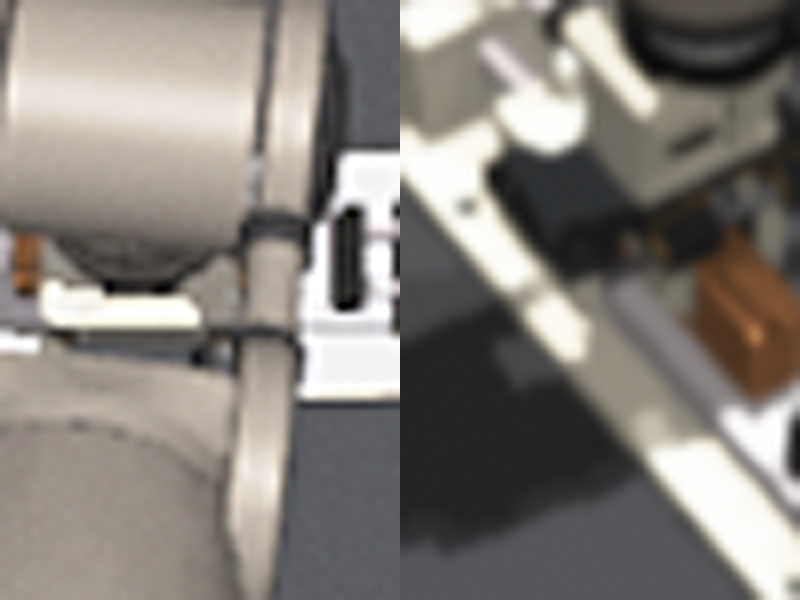

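The moulding is low over the channel, inside the ledges as far as I can see (right-half edge at (725,370)), with room to the pad. Lowering the last 14 mm while watching the force.

```bash

python3 -m crank '[{"linear":[0.4,0,0],"delta_rot":[0,0,0],"fingers":0.1},{"linear":[0.4,0,0],"delta_rot":[0,0,0],"fingers":0.1},{"linear":[0.2,0,0],"delta_rot":[0,0,0],"fingers":0.1},{"linear":[0.1,0,0],"delta_rot":[0,0,0],"fingers":0.1},{"linear":[0,0,0],"delta_rot":[0,0,0],"fingers":0.1}]'
python3 -m crank '[{"linear":[0.1,0,0],"delta_rot":[0,0,0],"fingers":0.1},{"linear":[0.1,0,0],"delta_rot":[0,0,0],"fingers":0.1},{"linear":[0.1,0,0],"delta_rot":[0,0,0],"fingers":0.1},{"linear":[0,0,0],"delta_rot":[0,0,0],"fingers":0.1},{"linear":[0,0,0],"delta_rot":[0,0,0],"fingers":0.1}]'
python3 -c "
from h import *
st()"
```

```text
time: 7.35
tool_pos: [584.3, 6.5, 84.5]
tcp_rot: [-1.845, 1.57, 2.857]
contact_force: [-0.1, -0.0, -2.9]
grip_width: 29.8
time: 7.85
tool_pos: [584.5, 6.5, 82.3]
tcp_rot: [1.591, 1.57, 0.01]
contact_force: [-2.5, 0.2, 3.5]
grip_width: 29.9
t 7.85 p [584.5   6.5  82.3] ty [ 1.    -0.01   0.001] tz [-0.01 -1.   -0.  ] F [-2.5  0.2  3.5] M [-0.08  0.47  0.05] w 29.9 q [-0.12  0.63  1.56  0.    0.95 -0.11]
```

```bash

python3 -m crank '[{"linear":[0,0,0],"delta_rot":[0,0,0],"fingers":0.4},{"linear":[0,0,0],"delta_rot":[0,0,0],"fingers":0.6},{"linear":[0,0,0],"delta_rot":[0,0,0],"fingers":0.7},{"linear":[0,0,0],"delta_rot":[0,0,0],"fingers":0.7},{"linear":[0,0,0],"delta_rot":[0,0,0],"fingers":0.7}]'
python3 -m crank '[{"linear":[-1,0,0],"delta_rot":[0,0,0],"fingers":0.7},{"linear":[-3,0,0],"delta_rot":[0,0,0],"fingers":0.7},{"linear":[-4,0,0],"delta_rot":[0,0,0],"fingers":0.7},{"linear":[-4,0,0],"delta_rot":[0,0,0],"fingers":0.7},{"linear":[-2,0,0],"delta_rot":[0,0,0],"fingers":0.7}]'
python3 -c "
from h import *
st()"
```

```text
time: 8.35
tool_pos: [584.4, 6.5, 81.7]
tcp_rot: [-3.028, 1.571, 1.674]
contact_force: [-0.2, 0.5, 0.4]
grip_width: 62.3
time: 8.85
tool_pos: [585.5, 6.4, 226.6]
tcp_rot: [1.476, 1.565, -0.105]
contact_force: [1.2, 0.5, 0.5]
grip_width: 64.4
t 8.85 p [585.5   6.4 226.6] ty [ 1.    -0.01   0.006] tz [-0.01  -1.     0.001] F [1.2 0.5 0.5] M [-0.09  0.04  0.02] w 64.4 q [-0.12  0.47  1.4   0.    1.27 -0.11]
```

Moulding released in the channel. Shutting the fingers and moving over the capstan.

```bash

python3 -m crank '[{"linear":[0,0,-3],"delta_rot":[0,0,0],"fingers":0},{"linear":[0,0,-4.5],"delta_rot":[0,0,0],"fingers":0},{"linear":[0,0,-4.5],"delta_rot":[0,0,0],"fingers":0},{"linear":[0,0,-4.5],"delta_rot":[0,0,0],"fingers":0},{"linear":[0,0,-4.5],"delta_rot":[0,0,0],"fingers":0}]'
python3 -m crank '[{"linear":[0,0,-4.5],"delta_rot":[0,0,0],"fingers":0},{"linear":[0,0,-3],"delta_rot":[0,0,0],"fingers":0},{"linear":[0,0,0],"delta_rot":[-8.5,0,0],"fingers":0},{"linear":[0,0,0],"delta_rot":[-8.5,0,0],"fingers":0},{"linear":[0,0,0],"delta_rot":[-8.5,0,0],"fingers":0}]'
python3 -m crank '[{"linear":[0,0,0],"delta_rot":[-8.5,0,0],"fingers":0},{"linear":[0,0,0],"delta_rot":[-8.5,0,0],"fingers":0},{"linear":[0,0,0],"delta_rot":[-8.5,0,0],"fingers":0},{"linear":[0,0,0],"delta_rot":[-8.5,0,0],"fingers":0},{"linear":[0,0,0],"delta_rot":[-8.5,0,0],"fingers":0}]'
python3 - <<'E'
from h import *
st(); go([591.8,291.7,135],76)
t=capture("top")["image"][150:210,185:305]; s=capture("side")["image"][140:235,200:315]
cv2.imwrite("pics/placed.png",np.vstack([cv2.resize(t,(600,300),interpolation=cv2.INTER_CUBIC),cv2.resize(s,(363,300),interpolation=cv2.INTER_CUBIC) if 0 else cv2.copyMakeBorder(cv2.resize(s,(363,300),interpolation=cv2.INTER_CUBIC),0,0,0,237,cv2.BORDER_CONSTANT)]))
E
```

```text
time: 9.35
tool_pos: [586.4, 218.2, 222.9]
tcp_rot: [1.842, 1.57, 0.261]
contact_force: [0.9, 0.1, -0.4]
grip_width: 28.9
time: 9.85
tool_pos: [587.1, 292.0, 222.5]
tcp_rot: [1.486, 1.57, 0.357]
contact_force: [0.3, -0.6, 0.4]
grip_width: 0.6
time: 10.35
tool_pos: [587.3, 291.5, 222.7]
tcp_rot: [0.847, 1.57, 0.459]
contact_force: [-0.2, 0.2, 0.2]
grip_width: 0.5
t 10.35 p [587.3 291.5 222.7] ty [0.378 0.926 0.   ] tz [ 0.926 -0.378  0.   ] F [-0.2  0.2  0.2] M [0.02 0.07 0.02] w 0.5 q [ 0.34  0.61  1.17  0.    1.36 -0.84]
world d [  4.5   0.2 -87.7] tool d cm (start axes) [8.77 0.19 0.41] (end axes) [8.77 0.13 0.43] rot deg [-8.24  0.03 -0.03]
```

View pics/placed.png

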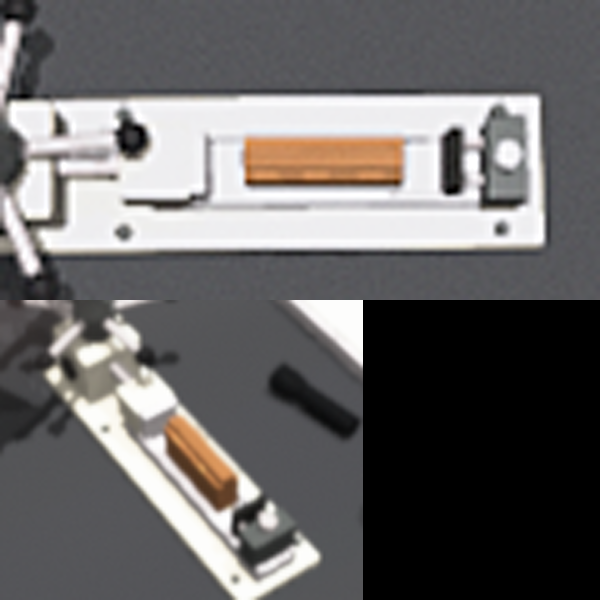

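The moulding stands level in the channel (top (245..403,160)), clear of the jaw (208) and the pad (443). Going down between the spokes and starting the push.

```bash

python3 -m crank '[{"linear":[2,0.1,0.4],"delta_rot":[-8.2,0,0],"fingers":0},{"linear":[2,0,0],"delta_rot":[0,0,0],"fingers":0},{"linear":[2,0,0],"delta_rot":[0,0,0],"fingers":0},{"linear":[1.8,0,0],"delta_rot":[0,0,0],"fingers":0},{"linear":[1,0,0],"delta_rot":[0,0,0],"fingers":0}]'
python3 -m crank '[{"linear":[0,0.04,0.31],"delta_rot":[3,0,0],"fingers":0},{"linear":[0,0.04,0.31],"delta_rot":[3,0,0],"fingers":0},{"linear":[0,0.04,0.31],"delta_rot":[3,0,0],"fingers":0},{"linear":[0,0.04,0.31],"delta_rot":[3,0,0],"fingers":0},{"linear":[0,0.04,0.31],"delta_rot":[3,0,0],"fingers":0}]'
cat >> h.py <<'E'
AX=np.array([585.5,232.])
def cap():
    o=bot.get_obs(); R=Rt(o); d=o["tool_pos"][:2]-AX; F=o["contact_force"]; ft=R.T@F
    phi=np.degrees(np.arctan2(d[1],d[0])); ya=np.degrees(np.arctan2(R[1,1],R[0,1]))
    k=d+R[:2,1]*19+R[:2,2]*9.5; kr=np.hypot(*k); ka=np.degrees(np.arctan2(k[1],k[0]))
    # torque on spoke about axis (clockwise), force on capstan = -F at corner; and from moment (assumed at TCP)
    T=(k[0]*F[1]-k[1]*F[0])/1000; Tm=(d[0]*F[1]-d[1]*F[0])/1000+o["moment"][2]
    print(f"t {o['time']:.2f} z {o['tool_pos'][2]:.1f} r {np.hypot(*d):.1f} phi {phi:.1f} yaw-phi {ya-phi:.1f} corner r {kr:.1f} ang {ka:.2f} spoke~{ka-np.degrees(np.arcsin(6/kr)):.1f} Ftool {ft.round(1)} Mz {o['moment'][2]:.2f} T {T:.2f} Tm {Tm:.2f} j6 {o['joint_positions'][5]:.2f}")
E
python3 -c "
from h import *
cap()"
```

```text
time: 10.95
tool_pos: [590.8, 290.6, 132.5]
tcp_rot: [-2.582, 1.569, -2.836]
contact_force: [-0.5, -0.0, -0.8]
grip_width: 0.3
time: 11.45
tool_pos: [603.3, 289.0, 133.7]
tcp_rot: [-2.83, 1.563, 2.936]
contact_force: [-11.2, 4.6, 1.7]
grip_width: 0.4
t 11.45 z 133.7 r 59.7 phi 72.7 yaw-phi -12.3 corner r 77.4 ang 62.75 spoke~58.3 Ftool [ -1.6  -1.5 -12.1] Mz -0.23 T 0.94 Tm 0.50 j6 -0.72
```

```bash

python3 -m crank '[{"linear":[0,0,-0.1],"delta_rot":[5,0,0],"fingers":0},{"linear":[0,0,0],"delta_rot":[5,0,0],"fingers":0},{"linear":[0,0.11,0.295],"delta_rot":[3,0,0],"fingers":0},{"linear":[0,0.11,0.295],"delta_rot":[3,0,0],"fingers":0},{"linear":[0,0.11,0.295],"delta_rot":[3,0,0],"fingers":0}]' >/dev/null
python3 -c "
from h import *
cap()"
python3 -m crank '[{"linear":[0,0.11,0.295],"delta_rot":[3,0,0],"fingers":0},{"linear":[0,0.11,0.295],"delta_rot":[3,0,0],"fingers":0},{"linear":[0,0.11,0.295],"delta_rot":[3,0,0],"fingers":0},{"linear":[0,0.11,0.295],"delta_rot":[3,0,0],"fingers":0},{"linear":[0,0.11,0.295],"delta_rot":[3,0,0],"fingers":0}]' >/dev/null
python3 -c "
from h import *
cap()"
```

```text
t 11.95 z 134.1 r 61.0 phi 63.2 yaw-phi -21.8 corner r 76.8 ang 51.25 spoke~46.8 Ftool [ 0.4  1.3 -8.1] Mz 0.14 T 0.59 Tm 0.57 j6 -0.40
t 12.45 z 134.0 r 61.1 phi 48.3 yaw-phi -21.9 corner r 76.8 ang 36.32 spoke~31.8 Ftool [ 1.3 -1.4 -7.4] Mz 0.07 T 0.58 Tm 0.52 j6 -0.16
```

```bash

python3 -m crank '[{"linear":[0,0.11,0.295],"delta_rot":[3,0,0],"fingers":0},{"linear":[0,0.11,0.295],"delta_rot":[3,0,0],"fingers":0},{"linear":[0,0.11,0.295],"delta_rot":[3,0,0],"fingers":0},{"linear":[0,0.11,0.295],"delta_rot":[3,0,0],"fingers":0},{"linear":[0,0.11,0.295],"delta_rot":[3,0,0],"fingers":0}]' >/dev/null
python3 -c "
from h import *
cap()"
python3 -m crank '[{"linear":[0,0.11,0.295],"delta_rot":[3,0,0],"fingers":0},{"linear":[0,0.11,0.295],"delta_rot":[3,0,0],"fingers":0},{"linear":[0,0.11,0.295],"delta_rot":[3,0,0],"fingers":0},{"linear":[0,0.11,0.295],"delta_rot":[3,0,0],"fingers":0},{"linear":[0,0.11,0.295],"delta_rot":[3,0,0],"fingers":0}]' >/dev/null
python3 -c "
from h import *
cap()"
python3 -m crank '[{"linear":[0,0.11,0.295],"delta_rot":[3,0,0],"fingers":0},{"linear":[0,0.11,0.295],"delta_rot":[3,0,0],"fingers":0},{"linear":[0,0.11,0.295],"delta_rot":[3,0,0],"fingers":0},{"linear":[0,0.11,0.295],"delta_rot":[3,0,0],"fingers":0},{"linear":[0,0.11,0.295],"delta_rot":[3,0,0],"fingers":0}]' >/dev/null
python3 -c "
from h import *
cap()"
python3 -m crank '[{"linear":[0,0.11,0.295],"delta_rot":[3,0,0],"fingers":0},{"linear":[0,0.11,0.295],"delta_rot":[3,0,0],"fingers":0},{"linear":[0,0.11,0.295],"delta_rot":[3,0,0],"fingers":0},{"linear":[0,0.11,0.295],"delta_rot":[3,0,0],"fingers":0},{"linear":[0,0.11,0.295],"delta_rot":[3,0,0],"fingers":0}]' >/dev/null
python3 -c "
from h import *
cap(); st()"
```

```text
t 12.95 z 134.0 r 61.2 phi 33.5 yaw-phi -22.1 corner r 76.9 ang 21.53 spoke~17.1 Ftool [-0.5 -2.9 -7.6] Mz 0.08 T 0.61 Tm 0.58 j6 0.08
t 13.45 z 134.1 r 61.4 phi 18.8 yaw-phi -22.5 corner r 77.1 ang 6.83 spoke~2.4 Ftool [ 1.1 -4.1 -6.9] Mz 0.07 T 0.58 Tm 0.56 j6 0.32
t 13.95 z 134.1 r 61.7 phi 4.2 yaw-phi -22.9 corner r 77.2 ang -7.81 spoke~-12.3 Ftool [ 1.7 -4.  -7. ] Mz 0.06 T 0.59 Tm 0.55 j6 0.56
t 14.45 z 134.2 r 62.0 phi -10.4 yaw-phi -23.2 corner r 77.5 ang -22.48 spoke~-26.9 Ftool [ 3.3 -3.5 -7.7] Mz 0.03 T 0.64 Tm 0.56 j6 0.80
t 14.45 p [646.5 220.8 134.2] ty [ 0.833 -0.554 -0.001] tz [-0.554 -0.833 -0.003] F [ 1.4  8.4 -3.3] M [ 1.23 -0.02  0.03] w 0.3 q [0.22 0.73 1.19 0.   1.22 0.8 ]
```

```bash

python3 -m crank '[{"linear":[0,0,-0.5],"delta_rot":[0,0,0],"fingers":0},{"linear":[-3,0,0],"delta_rot":[0,0,0],"fingers":0},{"linear":[-3.2,0,0],"delta_rot":[0,0,0],"fingers":0},{"linear":[0,-3.5,-1.4],"delta_rot":[0,0,0],"fingers":0},{"linear":[0,-3.5,-1.4],"delta_rot":[0,0,0],"fingers":0}]' >/dev/null
python3 -m crank '[{"linear":[0,0,0],"delta_rot":[-8.2,0,0],"fingers":0},{"linear":[0,0,0],"delta_rot":[-8.2,0,0],"fingers":0},{"linear":[0,0,0],"delta_rot":[-8.2,0,0],"fingers":0},{"linear":[0,0,0],"delta_rot":[-8.2,0,0],"fingers":0},{"linear":[0,0,0],"delta_rot":[-8.2,0,0],"fingers":0}]' >/dev/null
python3 -m crank '[{"linear":[0,0,0],"delta_rot":[-8.2,0,0],"fingers":0},{"linear":[0,0,0],"delta_rot":[-8.2,0,0],"fingers":0},{"linear":[0,0,0],"delta_rot":[-8.2,0,0],"fingers":0},{"linear":[0,0,0],"delta_rot":[-8.2,0,0],"fingers":0},{"linear":[0,0,0],"delta_rot":[-8.2,0,0],"fingers":0}]' >/dev/null
python3 - <<'E'
from h import *
st(); cap(); go([606,288.4,134],48)
E
```

```text
t 15.95 p [606.7 284.6 196.5] ty [0.657 0.753 0.001] tz [ 0.753 -0.657  0.001] F [-0.8 -0.4  0.8] M [-0.04  0.07  0.  ] w 0.4 q [ 0.32  0.65  1.16 -0.    1.33 -0.53]
t 15.95 z 196.5 r 56.8 phi 68.1 yaw-phi -19.2 corner r 73.2 ang 56.07 spoke~51.4 Ftool [-0.8 -0.9 -0.3] Mz 0.00 T 0.03 Tm 0.04 j6 -0.53
world d [ -0.7   3.8 -62.5] tool d cm (start axes) [ 6.25  0.23 -0.3 ] (end axes) [ 6.25  0.23 -0.3 ] rot deg [ 0.89  0.05 -0.03]
```

```bash
C='python3 -c "from h import *;cap()"'
python3 -m crank '[{"linear":[2,0.2,-0.3],"delta_rot":[0,0,0],"fingers":0},{"linear":[2.2,0,0],"delta_rot":[0,0,0],"fingers":0},{"linear":[2,0,0],"delta_rot":[0,0,0],"fingers":0},{"linear":[0,0,0],"delta_rot":[0,0,0],"fingers":0},{"linear":[0,0.11,0.295],"delta_rot":[3,0,0],"fingers":0}]' >/dev/null
eval "$C"
python3 -m crank '[{"linear":[0,0.11,0.295],"delta_rot":[3,0,0],"fingers":0},{"linear":[0,0.11,0.295],"delta_rot":[3,0,0],"fingers":0},{"linear":[0,0.11,0.295],"delta_rot":[3,0,0],"fingers":0},{"linear":[0,0.11,0.295],"delta_rot":[3,0,0],"fingers":0},{"linear":[0,0.11,0.295],"delta_rot":[3,0,0],"fingers":0}]' >/dev/null
eval "$C"
python3 -m crank '[{"linear":[0,0.11,0.295],"delta_rot":[3,0,0],"fingers":0},{"linear":[0,0.11,0.295],"delta_rot":[3,0,0],"fingers":0},{"linear":[0,0.11,0.295],"delta_rot":[3,0,0],"fingers":0},{"linear":[0,0.11,0.295],"delta_rot":[3,0,0],"fingers":0},{"linear":[0,0.11,0.295],"delta_rot":[3,0,0],"fingers":0}]' >/dev/null
eval "$C"
python3 -m crank '[{"linear":[0,0.11,0.295],"delta_rot":[3,0,0],"fingers":0},{"linear":[0,0.11,0.295],"delta_rot":[3,0,0],"fingers":0},{"linear":[0,0.11,0.295],"delta_rot":[3,0,0],"fingers":0},{"linear":[0,0.11,0.295],"delta_rot":[3,0,0],"fingers":0},{"linear":[0,0.11,0.295],"delta_rot":[3,0,0],"fingers":0}]' >/dev/null
eval "$C"
```

```text
t 16.45 z 134.4 r 59.7 phi 67.5 yaw-phi -21.9 corner r 75.5 ang 55.31 spoke~50.8 Ftool [0.1 0.2 0.4] Mz -0.02 T -0.03 Tm -0.05 j6 -0.47
t 16.95 z 135.6 r 60.6 phi 54.0 yaw-phi -23.5 corner r 76.0 ang 41.61 spoke~37.1 Ftool [-1.7 -2.5 -7.5] Mz 0.09 T 0.59 Tm 0.56 j6 -0.22
t 17.45 z 135.6 r 60.6 phi 39.2 yaw-phi -23.7 corner r 76.0 ang 26.77 spoke~22.2 Ftool [-0.4 -1.9 -7.6] Mz 0.09 T 0.59 Tm 0.55 j6 0.02
t 17.95 z 135.6 r 60.7 phi 24.2 yaw-phi -23.7 corner r 76.1 ang 11.82 spoke~7.3 Ftool [ 0.1 -2.7 -8.2] Mz 0.09 T 0.65 Tm 0.61 j6 0.26
```

```bash
C='python3 -c "from h import *;cap()"'
python3 -m crank '[{"linear":[0,0.11,0.295],"delta_rot":[3,0,0],"fingers":0},{"linear":[0,0.11,0.295],"delta_rot":[3,0,0],"fingers":0},{"linear":[0,0.11,0.295],"delta_rot":[3,0,0],"fingers":0},{"linear":[0,0.11,0.295],"delta_rot":[3,0,0],"fingers":0},{"linear":[0,0.11,0.295],"delta_rot":[3,0,0],"fingers":0}]' >/dev/null
eval "$C"
python3 -m crank '[{"linear":[0,0.11,0.295],"delta_rot":[3,0,0],"fingers":0},{"linear":[0,0.11,0.295],"delta_rot":[3,0,0],"fingers":0},{"linear":[0,0.11,0.295],"delta_rot":[3,0,0],"fingers":0},{"linear":[0,0.11,0.295],"delta_rot":[3,0,0],"fingers":0},{"linear":[0,0.11,0.295],"delta_rot":[3,0,0],"fingers":0}]' >/dev/null
eval "$C"; python3 - <<'E'
from h import *
st()
c=capture("side"); im=c["image"][140:235,200:315]; t=capture("top")["image"][155:215,215:305]
cv2.imwrite("pics/mid.png",np.hstack([cv2.resize(im,(400,330),interpolation=cv2.INTER_CUBIC),cv2.resize(t,(400,330),interpolation=cv2.INTER_CUBIC)]))
E
```

```text
t 18.45 z 135.7 r 60.9 phi 9.2 yaw-phi -23.7 corner r 76.2 ang -3.16 spoke~-7.7 Ftool [ 0.7 -1.8 -8. ] Mz 0.11 T 0.63 Tm 0.60 j6 0.50
t 18.95 z 135.8 r 61.1 phi -5.8 yaw-phi -23.7 corner r 76.4 ang -18.15 spoke~-22.6 Ftool [ 2.5 -1.3 -8.4] Mz 0.13 T 0.65 Tm 0.63 j6 0.74
t 18.95 p [646.2 225.8 135.8] ty [ 0.87  -0.492  0.002] tz [-0.492 -0.87  -0.005] F [ 3.1  8.  -2.4] M [ 1.11 -0.29  0.13] w 0.4 q [0.22 0.73 1.19 0.   1.22 0.74]
```

View pics/mid.png

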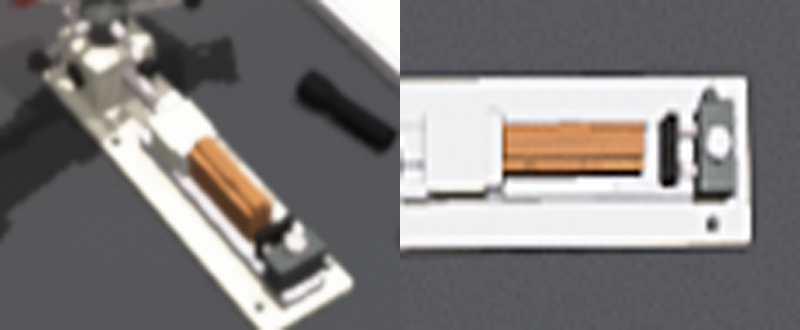

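The wood is now being pushed by the jaw (contact at x≈503), with a gap of roughly 12 mm to the pad (644 to 660 px). Re-indexing to the next spoke.

```bash

python3 -m crank '[{"linear":[0,0,-0.5],"delta_rot":[0,0,0],"fingers":0},{"linear":[-3,0,0],"delta_rot":[0,0,0],"fingers":0},{"linear":[-3.2,0,0],"delta_rot":[0,0,0],"fingers":0},{"linear":[0,-3.6,-1.6],"delta_rot":[0,0,0],"fingers":0},{"linear":[0,-3.5,-1.5],"delta_rot":[0,0,0],"fingers":0}]' >/dev/null
python3 -m crank '[{"linear":[0,0,0],"delta_rot":[-8.2,0,0],"fingers":0},{"linear":[0,0,0],"delta_rot":[-8.2,0,0],"fingers":0},{"linear":[0,0,0],"delta_rot":[-8.2,0,0],"fingers":0},{"linear":[0,0,0],"delta_rot":[-8.2,0,0],"fingers":0},{"linear":[0,0,0],"delta_rot":[-8.2,0,0],"fingers":0}]' >/dev/null
python3 -m crank '[{"linear":[0,0,0],"delta_rot":[-8.2,0,0],"fingers":0},{"linear":[0,0,0],"delta_rot":[-8.2,0,0],"fingers":0},{"linear":[0,0,0],"delta_rot":[-8.2,0,0],"fingers":0},{"linear":[0,0,0],"delta_rot":[-8.2,0,0],"fingers":0},{"linear":[0,0,0],"delta_rot":[-8.2,0,0],"fingers":0}]' >/dev/null
python3 - <<'E'
from h import *
st(); cap(); go([602,289.7,134],51)
E
```

```text
t 20.55 p [601.3 289.8 197.2] ty [0.603 0.798 0.001] tz [ 0.798 -0.603  0.001] F [-0.  -0.8  0.4] M [-0.05  0.04 -0.02] w 0.5 q [ 0.33  0.65  1.17 -0.    1.33 -0.59]
t 20.55 z 197.2 r 60.0 phi 74.7 yaw-phi -21.8 corner r 75.8 ang 62.60 spoke~58.1 Ftool [-0.4 -0.7  0.4] Mz -0.02 T -0.02 Tm -0.03 j6 -0.59
world d [  0.7  -0.1 -63.2] tool d cm (start axes) [6.32 0.02 0.05] (end axes) [6.32 0.03 0.06] rot deg [ 1.92  0.07 -0.05]
```

```bash
C='python3 -c "from h import *;cap()"'
python3 -m crank '[{"linear":[2,0,0],"delta_rot":[0,0,0],"fingers":0},{"linear":[2.2,0,0],"delta_rot":[0,0,0],"fingers":0},{"linear":[2,0,0],"delta_rot":[0,0,0],"fingers":0},{"linear":[0,0,0],"delta_rot":[0,0,0],"fingers":0},{"linear":[0,0.11,0.295],"delta_rot":[3,0,0],"fingers":0}]' >/dev/null
eval "$C"
python3 -m crank '[{"linear":[0,0.11,0.295],"delta_rot":[3,0,0],"fingers":0},{"linear":[0,0.11,0.295],"delta_rot":[3,0,0],"fingers":0},{"linear":[0,0.11,0.295],"delta_rot":[3,0,0],"fingers":0},{"linear":[0,0.11,0.295],"delta_rot":[3,0,0],"fingers":0},{"linear":[0,0.11,0.295],"delta_rot":[3,0,0],"fingers":0}]' >/dev/null
eval "$C"
python3 -m crank '[{"linear":[0,0.074,0.197],"delta_rot":[2,0,0],"fingers":0},{"linear":[0,0.074,0.197],"delta_rot":[2,0,0],"fingers":0},{"linear":[0,0.074,0.197],"delta_rot":[2,0,0],"fingers":0},{"linear":[0,0.074,0.197],"delta_rot":[2,0,0],"fingers":0},{"linear":[0,0.074,0.197],"delta_rot":[2,0,0],"fingers":0}]' >/dev/null
eval "$C"
python3 -m crank '[{"linear":[0,0.074,0.197],"delta_rot":[2,0,0],"fingers":0},{"linear":[0,0.074,0.197],"delta_rot":[2,0,0],"fingers":0},{"linear":[0,0.074,0.197],"delta_rot":[2,0,0],"fingers":0},{"linear":[0,0.074,0.197],"delta_rot":[2,0,0],"fingers":0},{"linear":[0,0.074,0.197],"delta_rot":[2,0,0],"fingers":0}]' >/dev/null
eval "$C"
```

```text
t 21.05 z 134.9 r 60.0 phi 72.0 yaw-phi -22.4 corner r 75.7 ang 59.76 spoke~55.2 Ftool [ 0.   0.2 -0.3] Mz -0.03 T 0.02 Tm -0.03 j6 -0.53
t 21.55 z 136.0 r 60.8 phi 58.6 yaw-phi -24.1 corner r 76.1 ang 46.17 spoke~41.6 Ftool [-0.5 -1.4 -8.7] Mz 0.13 T 0.67 Tm 0.65 j6 -0.29
t 22.05 z 136.0 r 60.8 phi 48.7 yaw-phi -24.1 corner r 76.1 ang 36.24 spoke~31.7 Ftool [-0.4 -1.8 -7.8] Mz 0.17 T 0.61 Tm 0.65 j6 -0.13
t 22.55 z 136.1 r 60.7 phi 38.7 yaw-phi -24.1 corner r 76.0 ang 26.24 spoke~21.7 Ftool [-0.4 -0.3 -8.2] Mz 0.08 T 0.61 Tm 0.54 j6 0.03
```

```bash
C='python3 -c "from h import *;cap()"'
python3 -m crank '[{"linear":[0,0.037,0.0985],"delta_rot":[1,0,0],"fingers":0},{"linear":[0,0.037,0.0985],"delta_rot":[1,0,0],"fingers":0},{"linear":[0,0.037,0.0985],"delta_rot":[1,0,0],"fingers":0},{"linear":[0,0.037,0.0985],"delta_rot":[1,0,0],"fingers":0},{"linear":[0,0.037,0.0985],"delta_rot":[1,0,0],"fingers":0}]' >/dev/null
eval "$C"
python3 -m crank '[{"linear":[0,0.037,0.0985],"delta_rot":[1,0,0],"fingers":0},{"linear":[0,0.037,0.0985],"delta_rot":[1,0,0],"fingers":0},{"linear":[0,0.037,0.0985],"delta_rot":[1,0,0],"fingers":0},{"linear":[0,0.037,0.0985],"delta_rot":[1,0,0],"fingers":0},{"linear":[0,0.037,0.0985],"delta_rot":[1,0,0],"fingers":0}]' >/dev/null
eval "$C"
python3 -m crank '[{"linear":[0,0.037,0.0985],"delta_rot":[1,0,0],"fingers":0},{"linear":[0,0.037,0.0985],"delta_rot":[1,0,0],"fingers":0},{"linear":[0,0.037,0.0985],"delta_rot":[1,0,0],"fingers":0},{"linear":[0,0.037,0.0985],"delta_rot":[1,0,0],"fingers":0},{"linear":[0,0.037,0.0985],"delta_rot":[1,0,0],"fingers":0}]' >/dev/null
eval "$C"
python3 -m crank '[{"linear":[0,0.037,0.0985],"delta_rot":[1,0,0],"fingers":0},{"linear":[0,0.037,0.0985],"delta_rot":[1,0,0],"fingers":0},{"linear":[0,0.037,0.0985],"delta_rot":[1,0,0],"fingers":0},{"linear":[0,0.037,0.0985],"delta_rot":[1,0,0],"fingers":0},{"linear":[0,0.037,0.0985],"delta_rot":[1,0,0],"fingers":0}]' >/dev/null
eval "$C"
```

```text
t 23.05 z 136.1 r 60.7 phi 33.7 yaw-phi -24.1 corner r 76.0 ang 21.24 spoke~16.7 Ftool [ 1.3 -0.1 -6.8] Mz 0.13 T 0.51 Tm 0.51 j6 0.11
t 23.55 z 136.1 r 60.7 phi 28.7 yaw-phi -24.0 corner r 76.0 ang 16.19 spoke~11.7 Ftool [ 1.6  0.6 -7.6] Mz 0.18 T 0.56 Tm 0.59 j6 0.19
t 24.05 z 136.1 r 60.7 phi 23.6 yaw-phi -23.9 corner r 76.0 ang 11.10 spoke~6.6 Ftool [ 1.8  0.2 -7.5] Mz 0.15 T 0.56 Tm 0.56 j6 0.27
t 24.55 z 136.2 r 60.7 phi 18.5 yaw-phi -23.9 corner r 76.0 ang 6.05 spoke~1.5 Ftool [ 1.3  0.5 -8.8] Mz 0.14 T 0.65 Tm 0.62 j6 0.35
```

```bash
C='python3 -c "from h import *;cap()"'
python3 -m crank '[{"linear":[0,0.037,0.0985],"delta_rot":[1,0,0],"fingers":0},{"linear":[0,0.037,0.0985],"delta_rot":[1,0,0],"fingers":0},{"linear":[0,0.037,0.0985],"delta_rot":[1,0,0],"fingers":0},{"linear":[0,0.037,0.0985],"delta_rot":[1,0,0],"fingers":0},{"linear":[0,0.037,0.0985],"delta_rot":[1,0,0],"fingers":0}]' >/dev/null
eval "$C"
python3 -m crank '[{"linear":[0,0.037,0.0985],"delta_rot":[1,0,0],"fingers":0},{"linear":[0,0.037,0.0985],"delta_rot":[1,0,0],"fingers":0},{"linear":[0,0.037,0.0985],"delta_rot":[1,0,0],"fingers":0},{"linear":[0,0.037,0.0985],"delta_rot":[1,0,0],"fingers":0},{"linear":[0,0.037,0.0985],"delta_rot":[1,0,0],"fingers":0}]' >/dev/null
eval "$C"
python3 - <<'E'
from h import *
t=capture("top")["image"][165:205,245:305]
s=capture("side")["image"][185:235,255:305]
cv2.imwrite("pics/near.png",np.hstack([cv2.resize(t,(480,320),interpolation=cv2.INTER_CUBIC),cv2.resize(s,(320,320),interpolation=cv2.INTER_CUBIC)]))
E
```

```text
t 25.05 z 136.2 r 60.7 phi 13.4 yaw-phi -23.8 corner r 76.1 ang 0.96 spoke~-3.6 Ftool [ 2.8  1.9 -7.8] Mz 0.14 T 0.56 Tm 0.53 j6 0.43
t 25.55 z 136.2 r 60.7 phi 8.2 yaw-phi -23.6 corner r 76.1 ang -4.14 spoke~-8.7 Ftool [ 2.1  1.1 -8.8] Mz 0.11 T 0.64 Tm 0.57 j6 0.51
```

View pics/near.png

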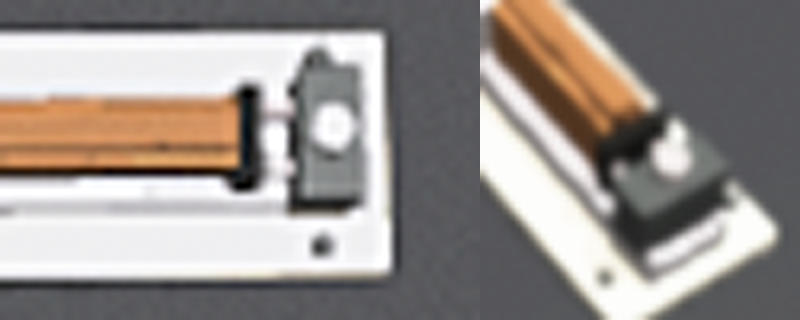

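Pad and wood appear to be just meeting (x≈240). Continuing in small steps.

```bash
C='python3 -c "from h import *;cap()"'
python3 -m crank '[{"linear":[0,0.037,0.0985],"delta_rot":[1,0,0],"fingers":0},{"linear":[0,0.037,0.0985],"delta_rot":[1,0,0],"fingers":0},{"linear":[0,0.037,0.0985],"delta_rot":[1,0,0],"fingers":0},{"linear":[0,0.037,0.0985],"delta_rot":[1,0,0],"fingers":0},{"linear":[0,0.037,0.0985],"delta_rot":[1,0,0],"fingers":0}]' >/dev/null
eval "$C"
python3 -m crank '[{"linear":[0,0.037,0.0985],"delta_rot":[1,0,0],"fingers":0},{"linear":[0,0.037,0.0985],"delta_rot":[1,0,0],"fingers":0},{"linear":[0,0.037,0.0985],"delta_rot":[1,0,0],"fingers":0},{"linear":[0,0.037,0.0985],"delta_rot":[1,0,0],"fingers":0},{"linear":[0,0.037,0.0985],"delta_rot":[1,0,0],"fingers":0}]' >/dev/null
eval "$C"
```

```text
t 26.15 z 136.2 r 60.8 phi 3.4 yaw-phi -23.8 corner r 76.2 ang -9.02 spoke~-13.5 Ftool [  3.6   0.5 -10.2] Mz 0.19 T 0.76 Tm 0.75 j6 0.59
t 26.65 z 136.3 r 60.9 phi -1.5 yaw-phi -23.9 corner r 76.2 ang -13.90 spoke~-18.4 Ftool [  4.3   1.7 -10. ] Mz 0.20 T 0.73 Tm 0.72 j6 0.67
```

```bash
C='python3 -c "from h import *;cap()"'
python3 -m crank '[{"linear":[0,0.037,0.0985],"delta_rot":[1,0,0],"fingers":0},{"linear":[0,0.037,0.0985],"delta_rot":[1,0,0],"fingers":0},{"linear":[0,0.037,0.0985],"delta_rot":[1,0,0],"fingers":0},{"linear":[0,0,0],"delta_rot":[0,0,0],"fingers":0},{"linear":[0,0.037,0.0985],"delta_rot":[1,0,0],"fingers":0}]' >/dev/null
eval "$C"
```

```text
t 27.15 z 136.3 r 61.0 phi -5.3 yaw-phi -24.0 corner r 76.3 ang -17.76 spoke~-22.3 Ftool [  5.1   2.8 -10.9] Mz 0.20 T 0.77 Tm 0.74 j6 0.74
```

```bash
C='python3 -c "from h import *;cap()"'
python3 -m crank '[{"linear":[0,0,0],"delta_rot":[0,0,0],"fingers":0},{"linear":[0,0,0],"delta_rot":[0,0,0],"fingers":0},{"linear":[0,0.037,0.0985],"delta_rot":[1,0,0],"fingers":0},{"linear":[0,0.037,0.0985],"delta_rot":[1,0,0],"fingers":0},{"linear":[0,0.037,0.0985],"delta_rot":[1,0,0],"fingers":0}]' >/dev/null
eval "$C"
python3 -m crank '[{"linear":[0,0,0],"delta_rot":[0,0,0],"fingers":0},{"linear":[0,0,0],"delta_rot":[0,0,0],"fingers":0},{"linear":[0,0.037,0.0985],"delta_rot":[1,0,0],"fingers":0},{"linear":[0,0.037,0.0985],"delta_rot":[1,0,0],"fingers":0},{"linear":[0,0.037,0.0985],"delta_rot":[1,0,0],"fingers":0}]' >/dev/null
eval "$C"
python3 - <<'E'
from h import *
import pickle
t=capture("top"); s=capture("side"); pickle.dump((t,s),open("late.pkl","wb"))
A=t["image"][165:205,245:305]; B=s["image"][185:235,255:305]
cv2.imwrite("pics/late.png",np.hstack([cv2.resize(A,(480,320),interpolation=cv2.INTER_CUBIC),cv2.resize(B,(320,320),interpolation=cv2.INTER_CUBIC)]))
g=t["image"]
# pad (dark) columns, profile along clamp axis averaged over rows
t0=pickle.load(open("top0.pkl","rb"))["image"]
for im in(t0,g): print(cv2.cvtColor(im,6)[178:188,270:292].mean(0).round().astype(int).tolist())
E
```

```text
t 27.65 z 136.3 r 61.0 phi -8.3 yaw-phi -24.1 corner r 76.3 ang -20.73 spoke~-25.2 Ftool [  4.3   2.1 -12.1] Mz 0.21 T 0.87 Tm 0.83 j6 0.78
t 28.15 z 136.3 r 61.1 phi -11.2 yaw-phi -24.2 corner r 76.3 ang -23.67 spoke~-28.2 Ftool [  5.4   2.1 -12.6] Mz 0.25 T 0.91 Tm 0.90 j6 0.83
[234, 241, 234, 102, 31, 42, 33, 109, 199, 224, 210, 96, 81, 130, 154, 181, 184, 187, 172, 133, 171, 240]
[144, 144, 144, 144, 147, 120, 45, 40, 52, 174, 230, 104, 84, 137, 162, 188, 190, 194, 178, 139, 182, 245]
```

Torque rise is 0.34 N m at about 0.375 rad past first contact, and the pad's back edge has shifted by about 1.46 px (≈5 mm). All three agree, so I'm backing off and retreating.

```bash

python3 -m crank '[{"linear":[0,0,-0.3],"delta_rot":[0,0,0],"fingers":0},{"linear":[0,0,-0.4],"delta_rot":[0,0,0],"fingers":0},{"linear":[0,0,0],"delta_rot":[0,0,0],"fingers":0},{"linear":[-3,0,0],"delta_rot":[0,0,0],"fingers":0},{"linear":[-4,0,0],"delta_rot":[0,0,0],"fingers":0}]'
python3 -m crank '[{"linear":[-4,0,0],"delta_rot":[0,0,0],"fingers":0},{"linear":[0,-4,0],"delta_rot":[0,0,0],"fingers":0},{"linear":[0,-4.5,0],"delta_rot":[0,0,0],"fingers":0},{"linear":[0,-4.5,0],"delta_rot":[0,0,0],"fingers":0},{"linear":[0,-4.5,0],"delta_rot":[0,0,0],"fingers":0}]'
python3 -m crank '[{"linear":[0,-4.5,-2],"delta_rot":[0,0,0],"fingers":0},{"linear":[0,-4,-2],"delta_rot":[0,0,0],"fingers":0},{"linear":[0,0,0],"delta_rot":[0,0,0],"fingers":0},{"linear":[0,0,0],"delta_rot":[0,0,0],"fingers":0},{"linear":[0,0,0],"delta_rot":[0,0,0],"fingers":0}]'
python3 - <<'E'
from h import *
import pickle
st(); t=capture("top"); s=capture("side")
g=cv2.cvtColor(t["image"],6); print(g[178:188,270:292].mean(0).round().astype(int).tolist())
A=cv2.resize(t["image"][142:217,145:305],(800,375),interpolation=cv2.INTER_CUBIC); B=cv2.resize(s["image"],(300,225),interpolation=cv2.INTER_AREA); C=cv2.resize(t["image"],(300,225),interpolation=cv2.INTER_AREA)
cv2.imwrite("pics/end.png",np.vstack([A,np.hstack([B,C,np.zeros((225,200,3),np.uint8)])]))
E
```

```text
time: 28.75
tool_pos: [645.3, 222.6, 202.6]
tcp_rot: [-0.685, 1.565, -2.874]
contact_force: [1.0, -0.9, 0.6]
grip_width: 0.6
time: 29.25
tool_pos: [502.5, 324.9, 244.5]
tcp_rot: [2.281, 1.57, 0.091]
contact_force: [0.5, 0.5, -0.1]
grip_width: 0.4
time: 29.75
tool_pos: [458.4, 405.4, 244.0]
tcp_rot: [1.178, 1.57, -1.011]
contact_force: [-0.5, 1.1, -0.0]
grip_width: 0.7
t 29.75 p [458.4 405.4 244. ] ty [ 0.815 -0.58   0.001] tz [-0.58  -0.815  0.   ] F [-0.5  1.1 -0. ] M [-0.03  0.1   0.02] w 0.7 q [ 0.6   0.51  1.28 -0.    1.35  1.22]
[139, 139, 140, 141, 143, 116, 45, 38, 49, 166, 225, 100, 82, 132, 157, 184, 186, 190, 174, 134, 175, 242]
```

View pics/end.png

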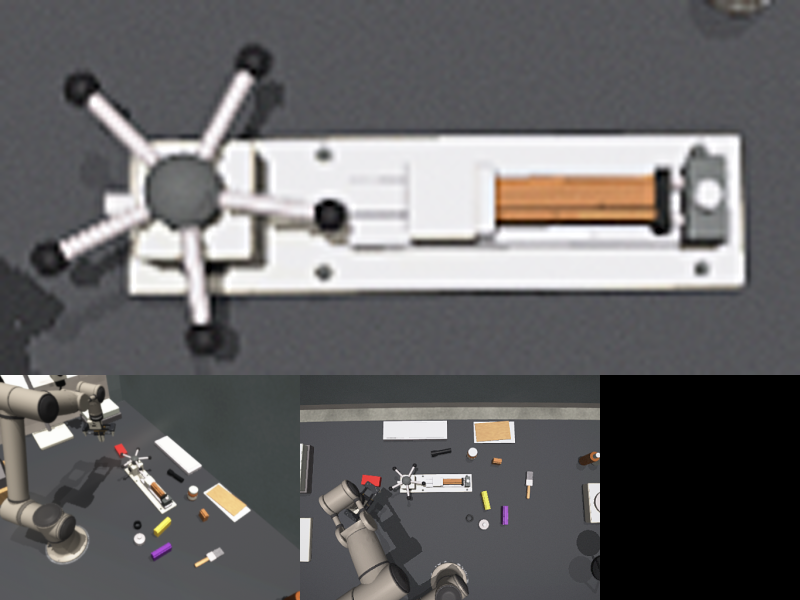

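The end picture shows the wood tight between jaw (495 px) and pad (660 px), the pad pressed towards the stop, the front spoke's ball at (254,61) ≈ -28° as expected, and the bystanders in place. The robot is clear.

```bash
python3 -c "
from plant import workorder
print(workorder.close_job())"
```

```text
the job is handed in; nothing more can be done
None
```

The moulding is standing in the clamp channel, let go, and held against the end stop by the jaw. I wound the jaw up with three capstan spokes in turn, then moved the robot clear and handed the job in at about 30 s. The hand-in gave no verdict.

**How snug it is:** three checks at the end point to a pad 5 to 5.7 mm in, inside the 5 to 6 mm target:
- **Turning torque:** it rose from about 0.57 to 0.91 N m. That rise of 0.34 sits inside the 0.30 to 0.36 wanted.
- **Turn after first contact:** about 0.375 rad, which is roughly 5.6 mm. The contact point came from noisy force readings, good to about ±3° (±0.8 mm), so this check is not sharp enough on its own to prove the fit.
- **Pad position in the top picture:** it moved about 1.46 px, roughly 5 mm. That is the low end of the target and only good to about 0.5 mm. It stayed the same after I backed the finger off.

**One thing that went differently:** on the first push the finger touched the spoke flat and close to the hub, at about 12 N. I turned the tool so its outer corner did the pushing, and the readings were steady after that.

The final picture shows the other things on the bench where they started, judged by eye only. I viewed 10 pictures in all.

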